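Load a fresh drilling strip into the paper drill

TASK

The paper drill needs a fresh drilling strip: first check its strip switch by pushing the roller arm at the outlet over with the fingers until it clicks, and let it spring back. Then lay the plain white strip in the infeed chute and feed it under the drill table with the push stick, not with the fingers, until it is fully home against the end stop and holds the switch tripped. Take the push stick out and set it back down on the bench, lying flat on its blade and clear of the machine; do not disturb the used strip, the bottle, the bit box or the tape roll.

Things in the scene. Friction and masses are not known exactly. Their poses are not given: they have to be found in the camera images.
- drill: Grey and blue bench paper drill, fixed. Origin on the bench (z 0) under the middle of the channel mouth; +y is the feed direction along the channel, +x across it away from the robot. All mm below called 'drill' are in this frame. Plinth x -55 to 235, y 0 to 140. Steel table over the channel: top z 68, x -60 to 135, y 0 to 140; back gauge bar on it x 66 to 78, top z 98.
- chute_floor (a point): Middle of the infeed chute's floor (drill 0, -130, 40). Chute open above, y -235 to 0, floor z 40, 64 wide over all; low lips along both sides to y -30, inner faces at x -20.5 and 20.5, 4 thick, top z 45. From y -30 to 0 two upright cheeks, 20 tall, narrow from 53 to 40 apart and lead into the channel.
- mouth (a point): Mouth of the covered channel, at floor level (drill 0, 0, 40). Channel 39 wide, floor z 40, ceiling z 60, straight along y from 0 to 140, then an open outlet shelf, y 140 to 247, x -26 to 34, floor z 40, without side walls.
- stop (a point): Foot of the end stop's face (drill 11, 225, 40): a dark block on the outlet shelf, x -4 to 26, y 225 to 239, top z 62. The strip is home when its front end touches this face.
- head (a point): Middle of the underside of the blue drill head (drill 60, 70, 215). Head x -30 to 150, y 35 to 105, z 215 to 330, motor above it to z 400. Spindle below it at x 0, y 70, 44 diameter down to z 172, thinner to the bit's tip at z 104. Column behind, x 135 to 200, y 37 to 103, to z 330. Lead the arm and its wrist round these.
- lim_roller (a point): Middle of the red roller (18 diameter, upright axis, drill z 43 to 59) of the limit switch. At rest at drill x -12, y 203, in the strip's way. Its arm (z 59 to 63, screws to 67) turns level about a pivot at x -41, y 179, 38 from the roller. Pushed to +y or -x it swings out of the channel and springs back. Switch body x -56 to -27, y 164 to 194, top z 52, hub to 58.
- lim_arm (a joint): Angle of the switch arm, rad: 0 at rest, growing as the roller is pushed along the feed and out of the channel, end of travel 1.0. It clicks (tripped) at 0.25. Spring 0.04 N m at rest, 0.08 tripped: 1 to 3 N at the roller. A strip fully home holds it at about 0.3 to 0.5, the roller then rubbing on the strip's side without pushing it back.
- strip_center (a point): Centre of the fresh drilling strip: plain white plastic bar 190 long (own y), 36 wide (own x), 16 thick, about 0.1 kg, lying flat, both ends alike. Home, its centre is at drill x 0 (side play up to 2), y 130 and its tail is 35 inside the covered channel.
- stick_grip (a point): Middle of the upright handle of the wooden push stick, 48 above its underside. Handle 22 wide (own x), 36 long (own y), 14 to 74 above the underside. Flat blade below it, 26 wide, 14 thick, from 20 behind the handle's middle to the square red tip 135 ahead of it along the stick's own +y. About 0.09 kg.
- stick_tip (a point): Middle of the square red tip of the push stick, 7 above its underside.
- used_center (a point): Centre of the used strip: same size as the fresh one, but yellowed and with dark drilled holes; leave it lying. Fresh strip, used strip and push stick lie end to end in a row on the bench along the machine's robot side, in any order.
- bottle: Clear bottle with an orange band, 60 diameter, 165 tall; origin at its underside. Leave it.
- bit_box_center (a point): Centre of the blue box of drill bits, 62 x 105 x 26. Leave it.
- tape_roll: Yellow tape roll lying flat, 80 diameter, 24 tall; origin at its underside. Leave it.
Mind the look-alikes: they are no part of the job. Leave any turquoise or yellow look-alike of the part that bears strip_center alone.

How it is judged:
On the way, in this order (a step that is already met when the one before it is completed fails the run):
1. the switch lever is pushed over with the fingers until it clicks (value of joint lim_arm above 0.25 rad and contact force between the fingers and lim_arm above 0.1 N).
2. the lever has been let go and has sprung back (value of joint lim_arm below 0.08 rad and contact force between the fingers and lim_arm below 0.05 N), for 0.1 s.
3. the push stick, and not the fingers, drives the fresh strip through the covered channel (y of strip_center in the frame of drill between 0.06 and 0.125 m and contact force between push_stick and strip above 0.1 N and contact force between the fingers and strip below 0.05 N).
At the end, for the whole second after the job is handed in: The fresh strip lies flat in the channel, its front end within 4 mm of the end stop, with the switch lever held tripped (above 0.25 rad); the push stick stands at rest flat on its blade on the bench, touching neither machine nor strip (y of strip_center in the frame of drill between 0.126 and 0.133 m and x of strip_center in the frame of drill between -0.005 and 0.005 m and z of strip_center in the frame of drill between 0.044 and 0.053 m and value of joint lim_arm above 0.25 rad and linear speed of each of strip, push_stick below 0.01 m/s and height (world z) of stick_tip below 0.012 m and height (world z) of stick_grip between 0.043 and 0.053 m and angle between stick_grip's own z axis and vertical below 0.1 rad and contact force between push_stick and drill below 0.05 N and contact force between push_stick and strip below 0.05 N).
It fails at once if the fingers push or pull the fresh strip once it is more than 75 mm into the covered channel (y of strip_center in the frame of drill above -0.02 m and x of strip_center in the frame of drill above -0.03 m and z of strip_center in the frame of drill between 0.035 and 0.056 m and contact force between the fingers and strip above 0.3 N).
It fails at once if the used strip is moved more than 2 cm (distance of used_center from where it was at the start of the episode above 0.02 m).
It fails at once if the bottle is moved more than 2 cm or tipped (distance of bottle from where it was at the start of the episode above 0.02 m or angle between bottle's own z axis and vertical above 0.3 rad).
It fails at once if the bit box is moved more than 2 cm (distance of bit_box_center from where it was at the start of the episode above 0.02 m).
It fails at once if the tape roll is moved more than 2 cm (distance of tape_roll from where it was at the start of the episode above 0.02 m).
It also fails if it takes over 72 s, if anything falls off the work surface, if the arm or the gripper's body presses on something with over 40 N, if the wrist force passes 120 N, or if a joint passes its speed limit or range.

ROBOT

A 7-joint arm with a two-finger parallel gripper is mounted at the origin on the work surface. World frame = base frame: x ahead of the robot, y to its left, z up, the work surface at z = 0. Lengths are in m, angles in rad, forces in N, time in s.
With the tool pointing down it reaches from about 0.4 to 0.875 m from the base axis. Payload 19.3 kg.
Tool frame: the origin (TCP) lies between the finger pads; the fingertips stand 8 mm ahead of it and the grasp point (between the pads) lies 11 mm behind it (manip.finger_overhang is the distance from the TCP to the fingertips, in m); z points along the fingers, y is the line along which they close (so a half turn about z gives the same grasp; the last joint's range is limited). The gripper opens to 85 mm and grips with 20 to 120 N. Pads are 22 mm wide; open, the fingers measure 114 mm over their backs; the gripper's body (76 mm by 85 mm) begins 54 mm behind the grasp point. The pads swing forward as they close: fully open they stand 13 mm farther back than shut.
Start: joints at [-1.209, 0.521, -0.036, 1.599, 0.021, 1.021, -0.113], TCP at [0.262, 0.568, 0.239] pointing down, gripper open.
Joint ranges: [-2.91, 2.91], [-0.3, 2.13], [-1.5, 1.42], [0.17, 2.43], [-1.26, 4.41], [0.16, 1.93], [-2.52, 2.52]. Speed limits (rad/s): [1.89, 1.89, 2.39, 2.39, 3.01, 3.01, 3.01].

INTERFACE

Orientations are given as a unit quaternion [w, x, y, z].
In Python, from rig import manip gives the robot as it stands.
- The arm moves only by the tool arm_command, never from a script. Its argument "moves" is text: rows parted by semicolons, each of 5 numbers parted by spaces: the opening, from 0 (shut) to 1 (fully open), then the shift along the tool's x, y, z in m, then the turn about the tool's z in rad. In form: gripper dx dy dz roll; .... A call has 1 to 8 rows; each row shifts and turns the commanded pose from where the row before left it, along the tool's axes as they then stand; what a row does not reach is not made up. A row lasts 1/12 s, in which the tool goes at most 41.7 mm and 7.16 degrees, less where a joint would pass 70% of its speed; a pose out of reach is approached as far as the arm can. A call is refused whole if a number of a shift passes 0.0417 or a number of a turn 0.125, either way. A call with a gripper value outside its range is refused whole. The fingers move at their own pace and stop on an object; "grip_force" is the grip in N (left out, the last holds). Time passes only in rows, so rows that do not move let the fingers close. It gives the time, the measured TCP pose, the force, the opening and the grip force at its end, in the units of the state.
- manip.observe(): the state, without advancing time (a new reading comes with each control period).
- manip.capture(name): name is "side" or "top"; returns a dict with "pixels" (384x512x3 uint8, red, green, blue), "camera_matrix" (3x3 intrinsics, pixels), "rvec" (rotation vector, rad) and "tvec" (3), from world to camera coordinates, as OpenCV has them. Camera axes: x right, y down, z forward; pixel columns grow to the right and rows downward; lengths in m; the calibration is good to about 2 mm. A picture is of the moment at which its call begins. There is no depth.
- manip.sign_off(): hands the job in; it is judged then, once.
Trained networks look in a picture, given as the dict that the camera call returned (one of the last four; its "shot" number tells which), for a name from the list of things; names that differ only in an ending like _2 or _b are one class to them, and where a whole thing is asked for, a point or a joint stands for the part that bears it (a point fixed in the world has none). Each returns a list of dicts, best first, with "score" (0 to 1); they miss things now and then, are a little off and sometimes report something else, mostly with a low value. They report only what shows in the picture. A call takes as long as a camera call. They do not tell look-alikes from the thing itself.
- manip.look_for(picture, name): "rect" ([centre column, centre row, width, height] in pixels, round what is visible of it).
- manip.spot_point(picture, name): "pixel" ([column, row] in pixels: a listed point, or the origin of a listed thing).
The state is a dict: "time": time; "joints": joint angles; "dq": joint speeds; "joint_efforts": joint torques, N m; "eef_pos": TCP position; "tool_rot": TCP orientation; "wrist_force": force on the tool from outside, world axes, zero at the start; "wrist_torque": the same for the moment, N m; "width": finger opening in m; "grip_force": force on a finger pad.
Only numpy, scipy, OpenCV 4.12 (cv2) and the standard library are available. Lean on these libraries where they do the work, as an engineer would, in place of code of your own. Each camera call takes 0.05 s, during which the arm holds its last target. There are 200 camera calls.

## Working session

There is one attempt and no reset: what is moved stays moved. The work goes in short steps, Python scripts to look and compute and a tool call to move; the robot and the scene stay as the last step left them, time stands still between calls to the robot, and variables do not carry over. Pictures are saved under pics/ and viewed, at most 10 in all, crops included, and the job is handed in when it is done.

Besides the shell and the picture viewer there is one more tool, called as name(argument=value, ...), one argument or row to a line, values as JSON. arm_command: Moves the arm, as the interface text tells. Its arguments: {"type":"object","properties":{"moves":{"type":"string"},"grip_force":{"type":"number"}},"required":["moves"]}

```bash
mkdir -p pics; ls; cat > h.py <<'E'
import numpy as np, cv2
from rig import manip
def cam(p):
    R=cv2.Rodrigues(np.array(p["rvec"],float))[0]; return np.array(p["camera_matrix"],float),R,np.array(p["tvec"],float).ravel()
def proj(p,X):
    K,R,t=cam(p); q=(R@np.atleast_2d(X).T).T+t; q=q@K.T; return q[:,:2]/q[:,2:]
def onz(p,px,z):
    K,R,t=cam(p); d=R.T@np.linalg.solve(K,[px[0],px[1],1.]); c=-R.T@t; return c+d*(z-c[2])/d[2]
def tri(pa,a,pb,b):
    A=[];B=[]
    for p,x in((pa,a),(pb,b)):
        K,R,t=cam(p); d=R.T@np.linalg.solve(K,[x[0],x[1],1.]); d/=np.linalg.norm(d); c=-R.T@t
        M=np.eye(3)-np.outer(d,d);A.append(M);B.append(M@c)
    return np.linalg.solve(sum(A),sum(B))
def save(p,n): cv2.imwrite("pics/"+n,p["pixels"][:,:,::-1])
E
python3 - <<'E'
from h import *
np.set_printoptions(precision=3,suppress=True)
s=manip.capture("side");t=manip.capture("top")
im=np.hstack([s["pixels"],t["pixels"]])
save(s,"s0.png");save(t,"t0.png")
for n in ["drill","chute_floor","mouth","stop","head","lim_roller","strip_center","stick_grip","stick_tip","used_center","bottle","bit_box_center","tape_roll"]:
    a=manip.spot_point(s,n);b=manip.spot_point(t,n)
    f=lambda l:[(np.round(d["pixel"],1).tolist(),round(d["score"],2)) for d in l[:3]]
    print(n,f(a),f(b),tri(s,a[0]["pixel"],t,b[0]["pixel"]) if a and b else "")
o=manip.observe();print(o["eef_pos"],o["tool_rot"],o["time"],o["width"])
for p in(s,t):
    K,R,tt=cam(p);print(-R.T@tt,R[2])
E
```

```text
pics
drill [([242.8, 219.9], 0.72)] [([224.1, 184.3], 0.57), ([158.0, 191.0], 0.17)] [ 0.592  0.103 -0.004]
chute_floor [([269.3, 231.6], 0.87)] [([269.1, 178.6], 0.72), ([192.7, 149.0], 0.67)] [ 0.59  -0.033  0.046]
mouth [([240.3, 210.0], 0.74)] [([223.2, 177.2], 0.69)] [0.598 0.107 0.029]
stop [([202.0, 174.1], 0.92), ([184.7, 221.7], 0.17)] [] 
head [([240.3, 134.5], 0.69)] [([192.7, 150.0], 0.55)] [0.635 0.165 0.23 ]
lim_roller [([199.8, 179.8], 0.54)] [([155.7, 191.7], 0.59)] [0.566 0.305 0.039]
strip_center [([248.6, 287.1], 0.92), ([325.8, 360.4], 0.89), ([196.6, 347.9], 0.76)] [([327.3, 284.6], 0.55)] [ 0.335 -0.206  0.149]
stick_grip [([204.2, 239.0], 0.78)] [] 
stick_tip [([186.0, 222.5], 0.59)] [([199.0, 226.9], 0.65)] [ 0.457  0.183 -0.002]
used_center [([166.9, 198.4], 0.86)] [([156.6, 234.7], 0.73)] [0.445 0.304 0.016]
bottle [([290.8, 218.4], 0.67)] [([244.8, 145.5], 0.83), ([161.6, 160.1], 0.33)] [ 0.715  0.037 -0.012]
bit_box_center [([349.2, 255.2], 0.59)] [([317.9, 132.9], 0.69), ([243.0, 233.5], 0.69)] [ 0.734 -0.186  0.006]
tape_roll [([223.5, 178.5], 0.62), ([202.8, 175.9], 0.22)] [([158.7, 160.5], 0.56)] [0.662 0.307 0.01 ]
[0.262 0.568 0.239] [-0.     0.214  0.977 -0.   ] 1.4 0.08574676974938614
[ 0.112 -0.648  0.691] [ 0.455  0.692 -0.561]
[ 0.322 -0.013  1.359] [ 0.183  0.017 -0.983]
```

View pics/s0.png

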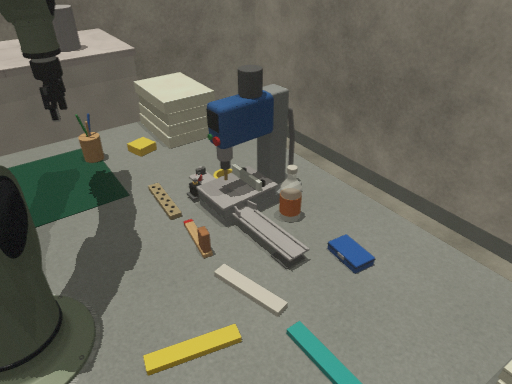

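View pics/t0.png

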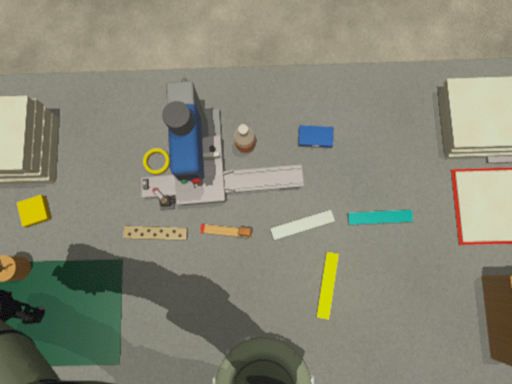

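The white strip could be any of three bars: white at top (303,225), turquoise at (380,217) or yellow at (328,285). The white one fits, being plain white and lying in line with the stick (tip 202,229, handle 244,232) and the used strip (155,233). I'll enlarge to confirm this and measure the machine.

```bash
python3 - <<'E'
import cv2
t=cv2.imread("pics/t0.png")[135:250,135:340]; cv2.imwrite("pics/t0c.png",cv2.resize(t,None,fx=3.9,fy=3.9,interpolation=cv2.INTER_CUBIC))
t=cv2.imread("pics/s0.png")[150:320,145:315]; cv2.imwrite("pics/s0c.png",cv2.resize(t,None,fx=3.5,fy=3.5,interpolation=cv2.INTER_CUBIC))
E
```

```text
(no output)
```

View pics/t0c.png

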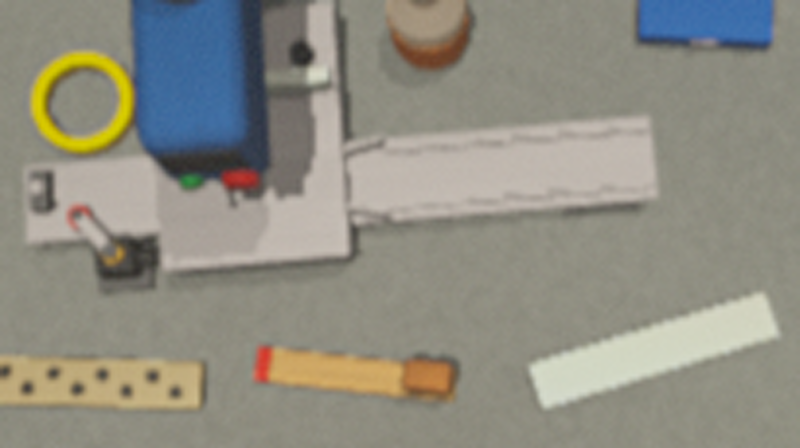

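View pics/s0c.png

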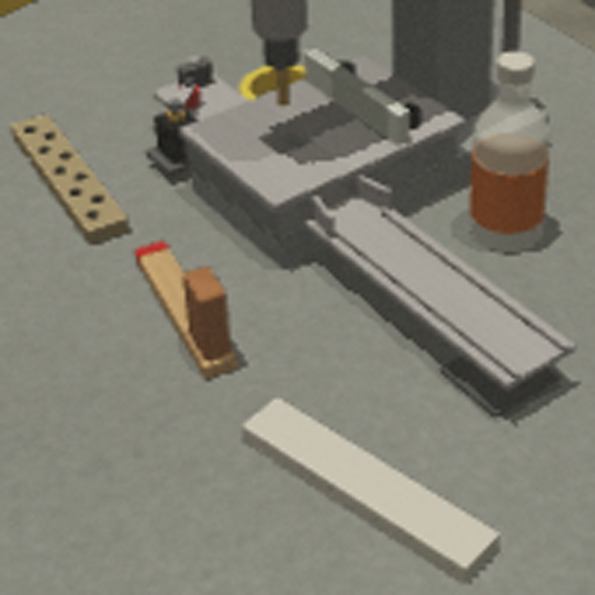

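The white bar is confirmed: it is plain white, at crop (655,350), with the used one holed at (100,382). Next I'll fit the drill pose, strip and stick.

```bash
cat > m.py <<'E'
from h import *
from scipy.optimize import least_squares
np.set_printoptions(precision=4,suppress=True)
s=manip.capture("side");t=manip.capture("top")
T=lambda c:[(c[0]+.5)/3.9-.5+135,(c[1]+.5)/3.9-.5+135]
S=lambda c:[(c[0]+.5)/3.5-.5+145,(c[1]+.5)/3.5-.5+150]
def fit(obs,x0,n=3):
    def f(v):
        c,q=np.cos(v[2]),np.sin(v[2]); r=[]
        for p,px,X in obs:
            X=np.array(X)/1000; W=[v[0]+c*X[0]-q*X[1],v[1]+q*X[0]+c*X[1],X[2]+(v[3] if n==4 else 0)]
            r+=list(proj(p,W)[0]-px)
        return np.array(r)
    o=least_squares(f,x0,loss="soft_l1");print(o.x,np.round(f(o.x).reshape(-1,2),1).tolist());return o.x
E
python3 - <<'E'
from m import *
D=[(t,T((352,256)),(-60,0,68)),(t,T((165,270)),(-60,140,68)),(t,T((650,117)),(32,-235,40)),(t,T((657,197)),(-32,-235,40)),
(t,T((26,243)),(-26,247,40)),(t,T((23,163)),(34,247,40)),(t,T((80,217)),(-12,203,61)),(t,T((113,256)),(-41,179,62)),(t,T((42,190)),(11,232,62)),
(s,S((276,207)),(-60,0,68)),(s,S((463,119)),(135,0,68)),(s,S((183,130)),(-60,140,68)),(s,S((515,381)),(-32,-235,40)),(s,S((575,347)),(32,-235,40))]
print("drill");d=fit(D,[.6,.1,0.]);fit(D,[*d,0],4)
# strip: own frame, centre on bench, y toward +y world
P=[(t,T((545,409)),(-18,95,16)),(t,T((528,367)),(18,95,16)),(t,T((766,293)),(18,-95,16)),(t,T((778,334)),(-18,-95,16)),
(s,S((278,399)),(18,95,16)),(s,S((243,427)),(-18,95,16)),(s,S((499,538)),(18,-95,16)),(s,S((465,568)),(-18,-95,16))]
print("strip");fit(P,[.45,-.1,0]);fit(P,[.45,-.1,0,0],4)
K=[(t,T((257,347)),(13,135,14)),(t,T((255,381)),(-13,135,14)),(t,T((405,355)),(11,18,74)),(t,T((453,361)),(11,-18,74)),(t,T((450,397)),(-11,-18,74)),(t,T((402,391)),(-11,18,74)),
(s,S((165,243)),(13,135,14)),(s,S((138,250)),(-13,135,14)),(s,S((207,283)),(0,0,74))]
print("stick");fit(K,[.45,.1,0]);fit(K,[.45,.1,0,0],4)
print(manip.observe()["time"])
E
```

```text
drill
[0.5887 0.1006 0.0615] [[0.1, -0.7], [-0.1, -0.0], [0.4, -0.9], [0.9, -0.5], [0.9, 0.2], [0.9, 1.1], [-0.1, -0.3], [-0.0, -1.3], [-0.6, -0.2], [-0.9, -0.3], [0.2, 0.1], [-1.7, -0.4], [-2.2, 0.8], [-0.1, -0.9]]
[ 0.5892  0.1011  0.0622 -0.0015] [[-0.0, -0.8], [-0.1, -0.1], [0.2, -1.0], [0.7, -0.6], [0.9, 0.2], [0.8, 1.1], [-0.1, -0.3], [-0.1, -1.4], [-0.7, -0.2], [-0.8, -0.0], [0.2, 0.4], [-1.6, -0.1], [-2.1, 1.1], [-0.1, -0.6]]
strip
[ 0.4564 -0.1303  0.2724] [[0.1, -0.1], [0.8, -0.9], [0.6, -0.7], [1.4, 0.2], [-0.8, -0.7], [-1.1, -0.5], [-0.1, -1.3], [-0.2, 0.5]]
[ 0.4576 -0.1291  0.2712 -0.004 ] [[-0.4, -0.4], [0.4, -1.2], [-0.0, -0.9], [0.8, 0.0], [-0.5, -0.0], [-0.8, 0.2], [-0.1, -0.6], [-0.2, 1.1]]
stick
[ 0.4366  0.0417 -0.1395] [[0.7, -0.5], [0.0, -0.6], [0.3, 0.5], [0.5, 0.4], [0.4, -1.2], [0.1, -1.0], [-0.6, -1.0], [-1.7, -0.3], [-1.6, -0.4]]
[ 0.4373  0.0426 -0.1397 -0.0033] [[0.6, -0.6], [-0.1, -0.7], [0.1, 0.4], [0.3, 0.2], [0.1, -1.3], [-0.1, -1.2], [-0.4, -0.3], [-1.4, 0.3], [-1.4, 0.3]]
1.5
```

arm_command(
  moves="0 0 0 0 -0.123; 0 0 0 0 -0.123; 0 0 0 0 -0.123; 0 0 0 0 -0.123; 0 -0.0285 -0.025 0 0; 0 -0.0285 -0.025 0 0; 0 -0.0285 -0.025 0 0; 0 -0.0285 -0.025 0 0",
)

```text
time: 2.17
eef_pos: [0.3825, 0.4734, 0.2394]
tool_rot: [0.0, -0.03, 1.0, 0.0]
wrist_force: [0.7, 0.4, -0.1]
width: -0.0003
grip_force: 0.0
```

arm_command(
  moves="0 -0.0285 -0.025 0 0; 0 -0.0285 -0.025 0 0; 0 -0.0285 -0.025 0 0; 0 -0.0285 -0.025 0 0; 0 -0.0285 -0.025 0 0; 0 -0.0285 -0.025 0 0; 0 0 0 0.03 0;0 0 0 0 0",
)

```text
time: 2.83
eef_pos: [0.5615, 0.332, 0.2052]
tool_rot: [-0.002, -0.028, 1.0, -0.002]
wrist_force: [-1.1, 0.5, -1.7]
width: -0.0003
grip_force: 0.0
```

```bash
cat >> h.py <<'E'
D0=np.array([.589,.101]);YAW=.0615
def d2w(x,y,o=None):
    c,s=np.cos(YAW),np.sin(YAW);return D0+np.array([c*x-s*y,s*x+c*y])/1000
def w2d(p):
    c,s=np.cos(YAW),np.sin(YAW);v=(np.array(p)[:2]-D0)*1000;return np.array([c*v[0]+s*v[1],-s*v[0]+c*v[1]])
def rotm(q):
    from scipy.spatial.transform import Rotation as Ro
    return Ro.from_quat([q[1],q[2],q[3],q[0]]).as_matrix()
def go(xy,z,tooly=None):
    "tooly: wanted world angle of tool y, deg; prints roll first, then shift in tool axes after it"
    o=manip.observe();R=rotm(o["tool_rot"]);a=np.degrees(np.arctan2(R[1,1],R[0,1]))
    r=0 if tooly is None else -(((tooly-a)+90)%180-90)
    c,s=np.cos(np.radians(r)),np.sin(np.radians(r));R2=R@np.array([[c,-s,0],[s,c,0],[0,0,1]])
    d=R2.T@(np.array([*xy,z])-o["eef_pos"])
    print("t",round(o["time"],2),"pos",np.round(o["eef_pos"],4),"drill",np.round(w2d(o["eef_pos"]),1),"tooly",round(a,1),"q7",round(o["joints"][6],2),"F",np.round(o["wrist_force"],1),"w",round(o["width"],3),"| roll",round(np.radians(r),3),"shift",np.round(d,4))
E
python3 -c "
from h import *
print(manip.finger_overhang)
go(d2w(22,203),.054,93.5)"
```

```text
0.008
t 2.83 pos [0.5615 0.332  0.2052] drill [-13.2 232.3] tooly 93.2 q7 0.95 F [-1.1  0.5 -1.7] w -0.0 | roll -0.005 shift [-0.0358 -0.0288  0.1512]
```

arm_command(
  moves="0 -0.018 -0.0145 0 0; 0 -0.018 -0.0145 0 0; 0 0 0 0.035 0; 0 0 0 0.035 0; 0 0 0 0.035 0; 0 0 0 0.02 0; 0 0 0 0.01 0; 0 0 0 0 0",
)

```text
time: 3.5
eef_pos: [0.5976, 0.3088, 0.0729]
tool_rot: [-0.001, -0.031, 1.0, -0.001]
wrist_force: [-0.5, 0.5, 0.4]
width: 0.0002
grip_force: 0.0
```

```bash
python3 -c "
from h import *
go(d2w(22,203),.054,93.5)
t=manip.capture('top')
s=manip.capture('side')
a=cv2.resize(t['pixels'][150:230,120:220],None,fx=4,fy=4,interpolation=2);b=cv2.resize(s['pixels'][110:210,140:240],None,fx=3.9,fy=3.9,interpolation=2)
c=np.zeros((390,790,3),np.uint8);c[:320,:400]=a;c[:390,400:]=b;cv2.imwrite('pics/r1.png',c[:,:,::-1])"
```

```text
t 3.5 pos [0.5976 0.3088 0.0729] drill [ 21.4 206.9] tooly 93.5 q7 1.0 F [-0.5  0.5  0.4] w 0.0 | roll 0.0 shift [-0.0007 -0.0039  0.0189]
```

View pics/r1.png

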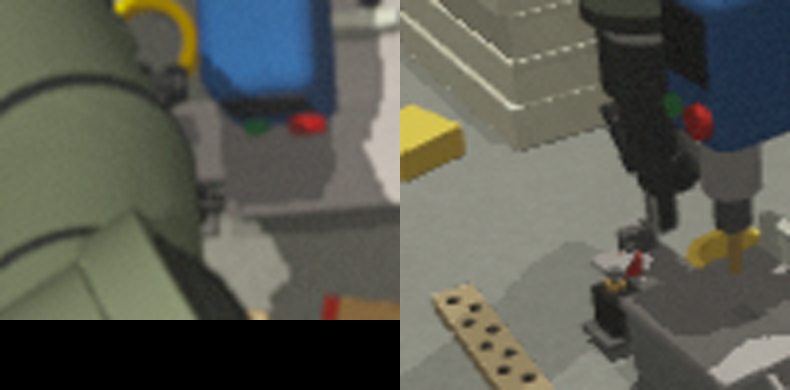

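Fingers sit over the outlet shelf at crop (665,215), inboard of the red roller (637,262), and are clear of the head. Next: descend and push.

arm_command(
  moves="0 0 -0.002 0.012 0; 0 0 -0.002 0.007 0; 0 0 0 0 0; 0 0.01 0 0 0; 0 0.007 0 0 0; 0 0.006 0 0 0; 0 0.006 0 0 0; 0 0 0 0 0",
)

```text
time: 4.27
eef_pos: [0.5698, 0.3033, 0.0562]
tool_rot: [0.001, -0.03, 1.0, 0.0]
wrist_force: [2.1, -0.2, 0.9]
width: -0.0
grip_force: 1.3
```

```bash
python3 -c "
from h import *
go(d2w(-7,203),.054,93.5)"
```

```text
t 4.27 pos [0.5698 0.3033 0.0562] drill [ -6.7 203.1] tooly 93.5 q7 0.98 F [ 2.1 -0.2  0.9] w -0.0 | roll -0.0 shift [ 0.0003 -0.0001  0.0022]
```

arm_command(
  moves="0 0.004 0 0 0; 0 0 0 0 0; 0 0 0 0 0",
)

```text
time: 4.52
eef_pos: [0.5662, 0.3021, 0.0554]
tool_rot: [0.0, -0.03, 1.0, -0.0]
wrist_force: [2.8, -1.4, 1.5]
width: 0.0001
grip_force: 1.3
```

```bash
python3 -c "
from h import *
go(d2w(-7,203),.054,93.5)
s=manip.capture('side')
cv2.imwrite('pics/r2.png',cv2.resize(s['pixels'][150:220,165:235],None,fx=6,fy=6,interpolation=2)[:,:,::-1])"
```

```text
t 4.52 pos [0.5662 0.3021 0.0554] drill [-10.4 202.1] tooly 93.4 q7 0.98 F [ 2.8 -1.4  1.5] w 0.0 | roll -0.001 shift [-0.0034  0.0009  0.0014]
```

View pics/r2.png

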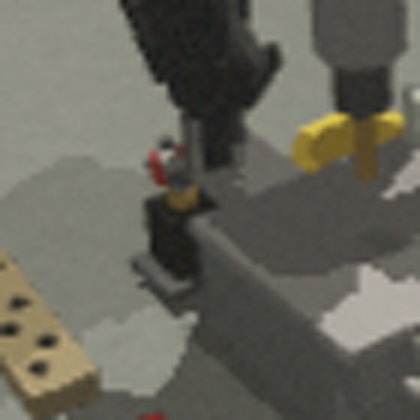

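Lever is well over: the roller is at (155,165), left of the pivot (183,198), and the force is about 3 N. I'll release it and go to the strip.

arm_command(
  moves="0 -0.012 0 0 0; 0 -0.012 0 0 0; 0 -0.01 0 0 0; 0 0 0 0 0; 0 0 0 -0.04 0; 0 0 0 -0.04 0; 0 0 0 -0.04 0; 0 0 0 -0.03 0",
)

```text
time: 5.23
eef_pos: [0.5997, 0.3047, 0.2083]
tool_rot: [0.0, -0.03, 1.0, 0.0]
wrist_force: [0.9, 1.1, -0.7]
width: 0.0001
grip_force: 0.0
```

arm_command(
  moves="0 0.0375 0 0 0; 0 0.0375 0 0 0; 0.65 0.0375 0 0 0; 0.65 0.0375 0 0 0; 0.65 0 -0.04 0 0; 0.65 0 -0.04 0 0; 0.65 0 -0.04 0 0; 0.65 0 -0.04 0 0",
)

```text
time: 5.9
eef_pos: [0.4587, 0.1343, 0.2052]
tool_rot: [-0.0, -0.031, 1.0, -0.0]
wrist_force: [1.5, 0.3, 0.8]
width: 0.0554
grip_force: 0.0
```

arm_command(
  moves="0.65 0 -0.04 0 0; 0.65 0 -0.04 0 0; 0.65 0 -0.04 0 0; 0.65 0 -0.04 0 0; 0.65 0 -0.04 0 0; 0.65 0 -0.04 0 0; 0.65 0 0 0 0.12; 0.65 0 0 0 0.12",
)

```text
time: 6.57
eef_pos: [0.4733, -0.1064, 0.205]
tool_rot: [-0.0, 0.094, 0.996, -0.0]
wrist_force: [0.4, 1.3, 0.2]
width: 0.0552
grip_force: 0.0
```

arm_command(
  moves="0.65 0 0 0 0.12;0.65 0 0 0 0.12;0.65 0 0 0 0.12;0.65 0 0 0 0.12;0.65 0 0 0 0.12;0.65 0 0 0 0.12;0.65 0 0 0 0.12;0.65 0 0 0 0.12",
)

```text
time: 7.23
eef_pos: [0.4737, -0.1034, 0.2051]
tool_rot: [-0.0, 0.542, 0.84, -0.0]
wrist_force: [0.5, 0.4, 0.1]
width: 0.0558
grip_force: 0.0
```

```bash
python3 -c "
from h import *
go([.4564,-.1303],.014,15.6)"
```

```text
t 7.23 pos [ 0.4737 -0.1034  0.2051] drill [-127.7 -196.9] tooly 24.4 q7 0.66 F [0.5 0.4 0.1] w 0.056 | roll 0.153 shift [-0.0214 -0.0237  0.1911]
```

arm_command(
  moves="0.65 0 0 0 0.12;0.65 0 0 0 0.033;0.65 -0.0214 -0.0237 0 0;0.65 0 0 0.04 0;0.65 0 0 0.04 0;0.65 0 0 0.03 0;0.65 0 0 0.03 0;0.65 0 0 0 0",
)

```text
time: 7.9
eef_pos: [0.4544, -0.13, 0.0611]
tool_rot: [-0.003, 0.602, 0.798, -0.002]
wrist_force: [-2.1, 1.0, -0.1]
width: 0.0556
grip_force: 0.0
```

```bash
python3 -c "
from h import *
go([.4564,-.1303],.014,15.6)
s=manip.capture('side')
cv2.imwrite('pics/g1.png',cv2.resize(s['pixels'][180:350,160:340],None,fx=3.5,fy=3.5,interpolation=2)[:,:,::-1])"
```

```text
t 7.9 pos [ 0.4544 -0.13    0.0611] drill [-148.6 -222.2] tooly 15.9 q7 0.7 F [-2.1  1.  -0.1] w 0.056 | roll 0.006 shift [-0.001   0.0022  0.0471]
```

View pics/g1.png

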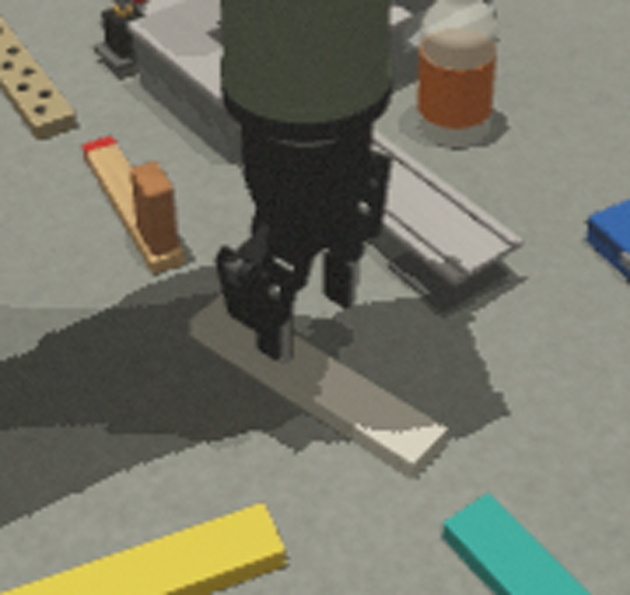

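Fingers straddle the white strip at crop (275,340)/(340,290), about central. Next: lower and grip.

arm_command(
  moves="0.65 -0.001 0.002 0.02 0; 0.65 0 0 0.018 0; 0.65 0 0 0.009 0; 0.65 0 0 0 0; 0.2 0 0 0 0; 0.2 0 0 0 0;0.2 0 0 0 0; 0.2 0 0 0 0",
  grip_force=40,
)

```text
time: 8.62
eef_pos: [0.4601, -0.1314, 0.0199]
tool_rot: [0.001, 0.602, 0.798, 0.0]
wrist_force: [-2.5, -0.4, 10.8]
width: 0.0345
grip_force: 38.7
```

```bash
python3 -c "
from h import *
go([.4564,-.1303],.014,15.6)"
```

```text
t 8.62 pos [ 0.4601 -0.1314  0.0199] drill [-142.9 -224.1] tooly 15.9 q7 0.72 F [-2.5 -0.4 10.8] w 0.035 | roll 0.006 shift [ 0.0021 -0.0033  0.0059]
```

arm_command(
  moves="0.2 0 0 -0.01 0; 0.2 0 0 -0.03 0; 0.2 0 0 -0.04 0; 0.2 0 0 -0.04 0; 0.2 0 0 0 0; 0.2 0 0 0 0",
)

```text
time: 9.12
eef_pos: [0.4609, -0.1313, 0.1415]
tool_rot: [0.002, 0.602, 0.798, 0.002]
wrist_force: [-0.6, 0.6, -0.7]
width: 0.034
grip_force: 40.3
```

```bash
python3 -c "
from h import *
go([.4564,-.1303],.134,15.6)
s=manip.capture('side')
cv2.imwrite('pics/g2.png',cv2.resize(s['pixels'][180:320,160:340],None,fx=4,fy=4,interpolation=2)[:,:,::-1])"
```

```text
t 9.12 pos [ 0.4609 -0.1313  0.1415] drill [-142.2 -224. ] tooly 15.9 q7 0.65 F [-0.6  0.6 -0.7] w 0.034 | roll 0.006 shift [ 0.0022 -0.0041  0.0075]
```

View pics/g2.png

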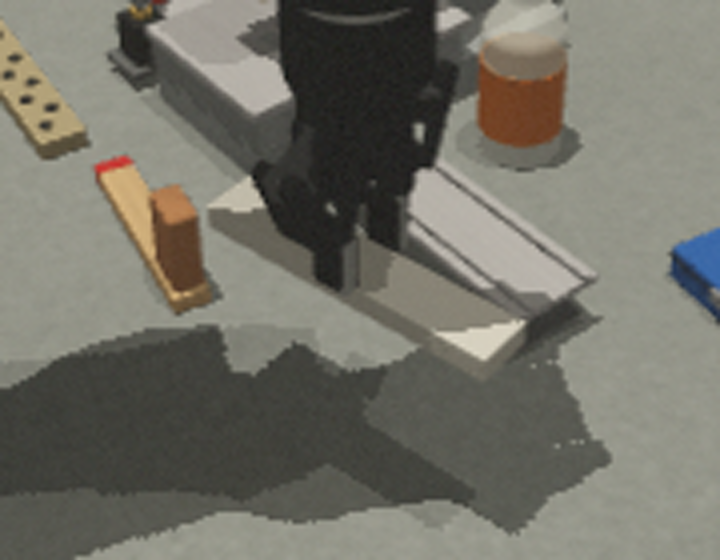

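```bash
python3 -c "
from h import *
s=manip.capture('side');o=manip.observe();R=rotm(o['tool_rot']);P=np.array(o['eef_pos'])
f=lambda v:np.round((proj(s,P+R@np.array(v)/1000)[0]-[160,180])*4,0)
for oh in(8,12,16,20):
  print(oh,[ (yy,[f((xx,yy,oh)).tolist() for xx in(-11,11)]) for yy in(-17,-24,-31)])
print('strip bottom edge at 20, inner -17',[f((xx,-17,20)).tolist() for xx in(-95,-11,11,95)], 'top', [f((xx,-17,4)).tolist() for xx in(-95,-11,11,95)])
g=s['pixels'][225:262,228:256].astype(int).sum(2)//3
print(g)
"
```

```text
8 [(-17, [[352.0, 297.0], [320.0, 279.0]]), (-24, [[343.0, 304.0], [311.0, 286.0]]), (-31, [[334.0, 312.0], [302.0, 293.0]])]
12 [(-17, [[352.0, 303.0], [320.0, 285.0]]), (-24, [[343.0, 310.0], [311.0, 292.0]]), (-31, [[335.0, 317.0], [302.0, 299.0]])]
16 [(-17, [[352.0, 308.0], [320.0, 290.0]]), (-24, [[343.0, 316.0], [311.0, 297.0]]), (-31, [[335.0, 323.0], [303.0, 305.0]])]
20 [(-17, [[352.0, 314.0], [320.0, 296.0]]), (-24, [[344.0, 321.0], [312.0, 303.0]]), (-31, [[335.0, 329.0], [303.0, 310.0]])]
strip bottom edge at 20, inner -17 [[483.0, 389.0], [352.0, 314.0], [320.0, 296.0], [206.0, 231.0]] top [[484.0, 366.0], [352.0, 291.0], [319.0, 273.0], [204.0, 209.0]]
[[ 52  49  44 ...  36  30  37]
 [ 51  50  41 ...  46  35  36]
 [ 57  40  40 ...  47  36  36]
 ...
 [147 148 147 ...  96  95  95]
 [147 148 147 ... 107  97  97]
 [133 145 146 ... 145 128  94]]
```

```bash
python3 -c "
from h import *
go(d2w(0,-128),.075,3.5)"
```

```text
t 9.22 pos [ 0.4595 -0.131   0.1389] drill [-143.5 -223.6] tooly 15.9 q7 0.65 F [ 0.1  0.  -0.7] w 0.034 | roll 0.217 shift [0.0957 0.1434 0.064 ]
```

arm_command(
  moves="0.2 0 0 0 0.11; 0.2 0 0 0 0.107; 0.2 0.019 0.0287 0 0; 0.2 0.019 0.0287 0 0; 0.2 0.019 0.0287 0 0; 0.2 0.019 0.0287 0 0; 0.2 0.019 0.0287 0 0; 0.2 0 0 0 0",
)

```text
time: 9.88
eef_pos: [0.6005, -0.0224, 0.1368]
tool_rot: [-0.001, 0.683, 0.73, 0.001]
wrist_force: [-0.3, 1.3, -1.1]
width: 0.0337
grip_force: 40.3
```

arm_command(
  moves="0.2 0 0 0.02 0; 0.2 0 0 0.02 0; 0.2 0 0 0.01 0; 0.2 0 0 0 0; 0.2 0 0 0 0",
)

```text
time: 10.3
eef_pos: [0.5966, -0.0281, 0.0879]
tool_rot: [-0.001, 0.685, 0.728, -0.001]
wrist_force: [-0.1, -0.4, 0.2]
width: 0.0341
grip_force: 40.4
```

```bash
python3 -c "
from h import *
go(d2w(0,-128),.075,3.5)
go(d2w(0,-128),.075,3.5)
s=manip.capture('side');t=manip.capture('top')
go(d2w(0,-128),.075,3.5)
a=cv2.resize(s['pixels'][190:270,220:320],None,fx=8,fy=6,interpolation=2)
cv2.imwrite('pics/p1.png',cv2.resize(s['pixels'][180:275,215:315],None,fx=6,fy=6,interpolation=2)[:,:,::-1])"
```

```text
t 10.3 pos [ 0.5966 -0.0281  0.0879] drill [  -0.4 -129.3] tooly 3.5 q7 0.29 F [-0.1 -0.4  0.2] w 0.034 | roll -0.001 shift [0.0013 0.0004 0.0129]
t 10.3 pos [ 0.5966 -0.0281  0.0879] drill [  -0.4 -129.3] tooly 3.5 q7 0.29 F [-0.1 -0.4  0.2] w 0.034 | roll -0.001 shift [0.0013 0.0004 0.0129]
t 10.4 pos [ 0.5974 -0.028   0.089 ] drill [   0.4 -129.3] tooly 3.5 q7 0.29 F [ 0.6 -0.1 -0.8] w 0.034 | roll -0.001 shift [ 0.0013 -0.0004  0.014 ]
```

View pics/p1.png

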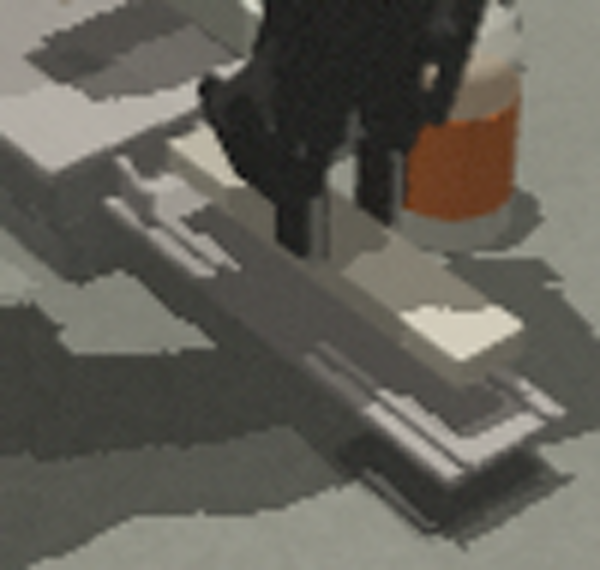

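```bash
python3 -c "
from h import *
s=manip.capture('side')
f=lambda c:((c[0]+.5)/6-.5+215,(c[1]+.5)/6-.5+180)
for c in((455,478),(565,408)): print('chute',w2d(onz(s,f(c),.040)))
for z in(.080,.085,.090):
  print(z,[w2d(onz(s,f(c),z)) for c in((460,360),(523,322),(172,143))])
go(d2w(0,-128),.055,3.5)
"
```

```text
chute [ -30.55803885 -236.37873233]
chute [  32.45357128 -234.35602163]
0.08 [array([ -13.76561287, -218.49038061]), array([  21.8235382 , -217.28422453]), array([-12.90864566, -30.23974886])]
0.085 [array([ -17.92329497, -222.58120659]), array([  17.37468688, -221.38491856]), array([-17.07333896, -35.87072929])]
0.09 [array([ -22.08097707, -226.67203256]), array([  12.92583556, -225.48561258]), array([-21.23803225, -41.50170972])]
t 10.45 pos [ 0.5975 -0.0279  0.0892] drill [   0.6 -129.2] tooly 3.5 q7 0.29 F [ 0.6 -0.  -1.1] w 0.034 | roll -0.0 shift [ 0.0012 -0.0006  0.0342]
```

arm_command(
  moves="0.2 0.001 0 0.012 0; 0.2 0 0 0.01 0; 0.2 0 0 0.004 0; 0.2 0 0 0 0; 0.2 0 0 0 0",
)

```text
time: 10.87
eef_pos: [0.5968, -0.0268, 0.0619]
tool_rot: [-0.0, 0.685, 0.728, -0.0]
wrist_force: [0.0, -0.4, 0.4]
width: 0.034
grip_force: 40.3
```

```bash
python3 -c "
from h import *
go(d2w(0,-128),.060,3.5)
"
```

```text
t 10.87 pos [ 0.5968 -0.0268  0.0619] drill [-1.000e-01 -1.281e+02] tooly 3.5 q7 0.3 F [ 0.  -0.4  0.4] w 0.034 | roll -0.0 shift [0.0001 0.0001 0.0019]
```

arm_command(
  moves="0.2 0 0 0.002 0; 0.2 0 0 0 0; 0.2 0 0 0 0",
)

```text
time: 11.12
eef_pos: [0.5971, -0.0268, 0.0605]
tool_rot: [0.0, 0.685, 0.728, 0.0]
wrist_force: [0.2, 1.2, -1.3]
width: 0.034
grip_force: 40.3
```

arm_command(
  moves="0.2 0 0 0.002 0; 0.2 0 0 0 0; 0.2 0 0 0 0",
)

```text
time: 11.37
eef_pos: [0.5973, -0.0268, 0.0598]
tool_rot: [0.0, 0.685, 0.728, 0.001]
wrist_force: [-9.0, 0.3, 27.0]
width: 0.0341
grip_force: 43.6
```

arm_command(
  moves="0.2 0 0 -0.001 0; 0.55 0 0 0 0; 0.55 0 0 0 0; 0.55 0 0 0 0; 0.55 0 0 -0.02 0; 0.55 0 0 -0.04 0; 0.55 0 0 -0.04 0; 0.55 0 0 -0.04 0",
)

```text
time: 12.03
eef_pos: [0.5965, -0.0269, 0.2007]
tool_rot: [-0.0, 0.685, 0.728, -0.0]
wrist_force: [1.1, -0.1, 0.0]
width: 0.0471
grip_force: 0.0
```

```bash
python3 -c "
from h import *
go([.4366,.0417],.050,-8)
s=manip.capture('side')
save(s,'q1.png')
for d in manip.look_for(s,'strip_center')[:4]: print(d)
for d in manip.spot_point(s,'strip_center')[:4]: print(d, w2d(onz(s,d['pixel'],.048)))
g=s['pixels'][180:275,215:315].astype(int)
m=(g.min(2)>150)
"
```

```text
t 12.03 pos [ 0.5965 -0.0269  0.2007] drill [  -0.4 -128.2] tooly 3.5 q7 0.24 F [ 1.1 -0.1  0. ] w 0.047 | roll 0.2 shift [ 0.0458 -0.1678  0.1508]
{'rect': [323.9, 353.1, 70.8, 61.4], 'score': 0.87}
{'rect': [194.2, 349.1, 97.7, 53.4], 'score': 0.79}
{'rect': [272.4, 229.9, 58.5, 43.5], 'score': 0.61}
{'rect': [248.7, 166.9, 120.3, 204.9], 'score': 0.2}
{'pixel': [193.8, 344.2], 'score': 0.92} [-333.08512567 -296.50682023]
{'pixel': [325.2, 357.4], 'score': 0.87} [-160.7468423  -466.86478359]
{'pixel': [268.8, 228.6], 'score': 0.58} [  -2.71939428 -124.61327026]
```

arm_command(
  moves="0.6 0 0 0 0.1; 0.6 0 0 0 0.1; 0.6 0.0092 -0.0336 0 0; 0.6 0.0092 -0.0336 0 0; 0.6 0.0092 -0.0336 0 0; 0.6 0.0092 -0.0336 0 0; 0.6 0.0092 -0.0336 0 0; 0.6 0 0 0.02 0",
)

```text
time: 12.85
eef_pos: [0.433, 0.0446, 0.1806]
tool_rot: [-0.001, 0.754, 0.657, 0.001]
wrist_force: [3.8, 0.4, 1.5]
width: 0.0511
grip_force: 0.0
```

```bash
python3 -c "
from h import *
np.set_printoptions(precision=1,suppress=True)
go([.4366,.0417],.040,-8)
s=manip.capture('side');t=manip.capture('top')
for p,n in((s,'s'),(t,'t')):
  for d in manip.spot_point(p,'strip_center')[:3]: print(n,d['pixel'],d['score'], w2d(onz(p,d['pixel'],.048)))
  q=proj(p,[[*d2w(0,-128),.05]])[0].astype(int)
  g=p['pixels'];r=g[q[1]-28:q[1]+28,q[0]-45:q[0]+45]
  print(n,q,np.percentile(r.reshape(-1,3),[50,90,97],axis=0))
  b=r.min(2).astype(np.uint8); th,m=cv2.threshold(b,0,255,cv2.THRESH_OTSU)
  print(th)
  save(p,'u'+n+'.png')
"
```

```text
t 12.85 pos [0.4 0.  0.2] drill [-159.2  -46.7] tooly -7.8 q7 -0.12 F [3.8 0.4 1.5] w 0.051 | roll 0.004 shift [-0.   0.   0.1]
s [270.1, 228.4] 0.95 [   0.4 -126.1]
s [192.7, 348.2] 0.83 [-339.1 -302.5]
s [326.3, 361.5] 0.73 [-165.2 -473.6]
s [270 228] [[124.  120.  110.5]
 [210.  205.  187. ]
 [211.  206.  189. ]]
112.0
t [327.7, 285.5] 0.88 [-328.5 -270.2]
t [264.8, 175.7] 0.85 [   3.6 -122. ]
t [382.8, 216.7] 0.7 [-148.6 -451.4]
t [266 176] [[144. 143. 130.]
 [211. 209. 189.]
 [213. 211. 191.]]
147.0
```

```bash
python3 -c "
from h import *
np.set_printoptions(precision=4,suppress=True)
from types import SimpleNamespace
s=manip.capture('side');t=manip.capture('top')
for p,n in((s,'s'),(t,'t')):
  q=proj(p,[[*d2w(0,-128),.05]])[0].astype(int)
  m=np.zeros(p['pixels'].shape[:2],np.uint8);sl=(slice(q[1]-35,q[1]+35),slice(q[0]-50,q[0]+50))
  g=p['pixels'].astype(int);m[sl]=((g.min(2)>178)*255).astype(np.uint8)[sl]
  c=max(cv2.findContours(m,0,2)[0],key=cv2.contourArea)
  a=cv2.approxPolyDP(c,3,True)[:,0]
  print(n,cv2.contourArea(c),[(k.tolist(),np.round(w2d(onz(p,k,.056)),1).tolist()) for k in a])
go([.4366,.0417],.040,-8)
"
```

```text
s 550.5 [([244, 211], [-12.8, -32.6]), ([288, 246], [-16.0, -211.2]), ([300, 242], [16.6, -218.7]), ([253, 207], [17.7, -33.6])]
t 617.5 [([300, 173], [0.5, -225.8]), ([296, 168], [16.6, -215.6]), ([235, 172], [21.1, -35.2]), ([234, 183], [-11.7, -29.7]), ([295, 179], [-16.1, -209.3])]
t 13.15 pos [0.4378 0.0415 0.1795] drill [-154.6  -50.1] tooly -8.0 q7 -0.11 F [-0.8 -0.6 -0.2] w 0.051 | roll -0.001 shift [ 0.0001 -0.0013  0.1395]
```

Strip lies flat in the chute: both views back-project it at z 56 mm to x ≈ ±17, y -220 to -30. Now to grip the stick.

arm_command(
  moves="0.6 0 -0.001 0.035 0; 0.6 0 0 0.035 0; 0.6 0 0 0.035 0; 0.6 0 0 0.02 0; 0.6 0 0 0.014 0; 0.6 0 0 0 0; 0.6 0 0 0 0",
)

```text
time: 13.73
eef_pos: [0.4363, 0.0416, 0.0402]
tool_rot: [-0.0, 0.755, 0.656, -0.001]
wrist_force: [0.1, -0.2, 1.7]
width: 0.0511
grip_force: 0.0
```

arm_command(
  moves="0 0 0 0 0; 0 0 0 0 0; 0 0 0 0 0; 0 0 0 0 0; 0 0 0 0 0",
  grip_force=60,
)

```text
time: 14.15
eef_pos: [0.4368, 0.0424, 0.0414]
tool_rot: [0.0, 0.754, 0.656, 0.001]
wrist_force: [-0.9, -0.8, 9.8]
width: 0.0214
grip_force: 58.2
```

```bash
python3 -c "
from h import *
go([.4366,.0417],.040,-8)"
```

```text
t 14.15 pos [0.4368 0.0424 0.0414] drill [-155.5  -49.1] tooly -8.0 q7 0.06 F [-0.9 -0.8  9.8] w 0.021 | roll 0.001 shift [-0.0007 -0.0001  0.0014]
```

arm_command(
  moves="0 0 0 -0.02 0; 0 0 0 -0.035 0; 0 0 0 -0.035 0; 0 0 0 -0.03 0; 0 0 0 0 -0.1; 0 0 0 0 -0.1; 0 0 0 0 0; 0 0 0 0 0",
)

```text
time: 14.82
eef_pos: [0.436, 0.0423, 0.1608]
tool_rot: [0.0, 0.686, 0.727, 0.0]
wrist_force: [-0.6, 0.9, -1.0]
width: 0.0214
grip_force: 59.0
```

```bash
python3 -c "
from h import *
go(d2w(0,-395),.16,3.5)
s=manip.capture('side')
t=manip.spot_point(s,'stick_tip');print(t[:2])
o=manip.observe();R=rotm(o['tool_rot']);
for sg in(1,-1): print(proj(s,np.array(o['eef_pos'])+R@np.array([sg*.135,0,.0345])))"
```

```text
t 14.82 pos [0.436  0.0423 0.1608] drill [-156.3  -49.2] tooly 3.3 q7 0.09 F [-0.6  0.9 -1. ] w 0.021 | roll -0.003 shift [-0.3458  0.1564  0.0007]
[{'pixel': [172.8, 189.6], 'score': 0.72}]
[[172.97848731 189.19022775]]
[[233.08351883 242.56504467]]
```

arm_command(
  moves="0 -0.0346 0.0156 0 0; 0 -0.0346 0.0156 0 0; 0 -0.0346 0.0156 0 0; 0 -0.0346 0.0156 0 0; 0 -0.0346 0.0156 0 0; 0 -0.0346 0.0156 0 0; 0 -0.0346 0.0156 0 0; 0 -0.0346 0.0156 0 0",
)

```text
time: 15.58
eef_pos: [0.5777, -0.2283, 0.1598]
tool_rot: [-0.0, 0.686, 0.727, -0.0]
wrist_force: [1.1, 1.1, -0.2]
width: 0.0211
grip_force: 59.0
```

arm_command(
  moves="0 -0.0346 0.0156 0 0; 0 -0.0346 0.0156 0 0; 0 0 0 0.025 0; 0 0 0 0.025 0; 0 0 0 0.01 0; 0 0 0 0 0; 0 0 0 0 0",
)

```text
time: 16.17
eef_pos: [0.6127, -0.2933, 0.1004]
tool_rot: [-0.0, 0.685, 0.728, -0.0]
wrist_force: [0.2, -0.2, 0.1]
width: 0.0214
grip_force: 59.1
```

```bash
python3 -c "
from h import *
go(d2w(0,-395),.084,3.5)"
```

```text
t 16.17 pos [ 0.6127 -0.2933  0.1004] drill [  -0.6 -395.1] tooly 3.5 q7 0.68 F [ 0.2 -0.2  0.1] w 0.021 | roll -0.001 shift [0.0001 0.0006 0.0164]
```

arm_command(
  moves="0 0 0.0005 0.01 0; 0 0 0 0.006 0; 0 0 0 0 0; 0 0.015 0 0 0; 0 0.02 0 0 0; 0 0.02 0 0 0; 0 0.02 0 0 0; 0 0 0 0 0",
)

```text
time: 16.83
eef_pos: [0.6094, -0.2135, 0.0846]
tool_rot: [-0.001, 0.684, 0.73, 0.001]
wrist_force: [0.8, 0.3, -1.1]
width: 0.0212
grip_force: 59.1
```

```bash
python3 -c "
from h import *
go(d2w(0,-300),.084,3.5)
s=manip.capture('side')
for n in ('stick_tip','strip_center'):
  for d in manip.spot_point(s,n)[:3]: print(n,d, w2d(onz(s,d['pixel'],.048)))
g=s['pixels'][170:300,220:350]
cv2.imwrite('pics/v1.png',cv2.resize(g,None,fx=4.5,fy=4.5,interpolation=2)[:,:,::-1])"
```

```text
t 16.83 pos [ 0.6094 -0.2135  0.0846] drill [   1.  -315.2] tooly 3.7 q7 0.6 F [ 0.8  0.3 -1.1] w 0.021 | roll 0.004 shift [ 0.0152 -0.001   0.0006]
strip_center {'pixel': [257.5, 221.1], 'score': 0.9} [ -5.72949686 -82.04008564]
strip_center {'pixel': [327.4, 361.2], 'score': 0.75} [-163.22434446 -474.4444444 ]
strip_center {'pixel': [193.9, 347.8], 'score': 0.65} [-336.92264694 -303.16201251]
```

View pics/v1.png

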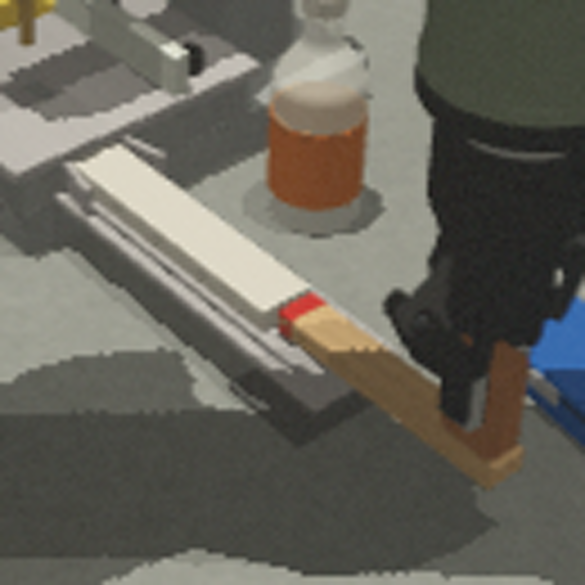

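The red tip at (300,313) is square against the strip's tail, and the strip is entering the mouth at (110,165). I'll keep pushing.

arm_command(
  moves="0 0.02 -0.001 0 0.004; 0 0.02 0 0 0; 0 0.02 0 0 0; 0 0.02 0 0 0; 0 0.02 0 0 0; 0 0.02 0 0 0; 0 0.02 0 0 0; 0 0 0 0 0",
)

```text
time: 17.65
eef_pos: [0.5999, -0.0754, 0.0843]
tool_rot: [-0.001, 0.686, 0.728, 0.001]
wrist_force: [0.3, 0.7, -1.3]
width: 0.0217
grip_force: 59.1
```

```bash
python3 -c "
from h import *
go(d2w(0,-100),.084,3.5)"
```

```text
t 17.65 pos [ 0.5999 -0.0754  0.0843] drill [ 1.000e-01 -1.767e+02] tooly 3.4 q7 0.41 F [ 0.3  0.7 -1.3] w 0.022 | roll -0.001 shift [ 0.0767 -0.0001  0.0004]
```

arm_command(
  moves="0 0.01 0 0 0; 0 0.01 0 0 0; 0 0.01 0 0 0; 0 0.01 0 0 0; 0 0.01 0 0 0; 0 0.01 0 0 0; 0 0.008 0 0 0; 0 0 0 0 0",
)

```text
time: 18.32
eef_pos: [0.5958, -0.0091, 0.0843]
tool_rot: [-0.0, 0.686, 0.728, 0.0]
wrist_force: [0.7, 0.9, -1.2]
width: 0.0215
grip_force: 59.1
```

arm_command(
  moves="0 0.003 0 0 0; 0 0.003 0 0 0; 0 0 0 0 0",
)

```text
time: 18.57
eef_pos: [0.5954, -0.0049, 0.0843]
tool_rot: [-0.0, 0.687, 0.727, -0.0]
wrist_force: [-0.5, -0.4, -0.4]
width: 0.0212
grip_force: 59.2
```

```bash
python3 -c "
from h import *
go(d2w(0,-100),.084,3.5)"
```

```text
t 18.57 pos [ 0.5954 -0.0049  0.0843] drill [-1.000e-01 -1.061e+02] tooly 3.3 q7 0.3 F [-0.5 -0.4 -0.4] w 0.021 | roll -0.004 shift [0.0061 0.0001 0.0003]
```

arm_command(
  moves="0 0.002 0 0 0; 0 0.002 0 0 0; 0 0.001 0 0 0; 0 0 0 0 0",
)

```text
time: 18.9
eef_pos: [0.5952, 0.0, 0.0843]
tool_rot: [-0.0, 0.687, 0.727, 0.0]
wrist_force: [0.7, -1.7, -0.5]
width: 0.0214
grip_force: 59.2
```

arm_command(
  moves="0 0.001 0 0 0; 0 0 0 0 0",
)

```text
time: 19.07
eef_pos: [0.5951, 0.0009, 0.0843]
tool_rot: [0.0, 0.687, 0.727, -0.0]
wrist_force: [0.4, -2.7, -0.1]
width: 0.0211
grip_force: 59.2
```

arm_command(
  moves="0 0.001 0 0 0; 0 0 0 0 0",
)

```text
time: 19.23
eef_pos: [0.5951, 0.0014, 0.0844]
tool_rot: [0.0, 0.687, 0.727, -0.0]
wrist_force: [-0.2, -5.3, 1.2]
width: 0.0214
grip_force: 59.4
```

arm_command(
  moves="0 0.001 0 0 0; 0 0.001 0 0 0; 0 0 0 0 0; 0 0 0 0 0",
)

```text
time: 19.57
eef_pos: [0.5951, 0.0016, 0.0846]
tool_rot: [0.001, 0.687, 0.726, -0.001]
wrist_force: [-0.9, -13.5, 3.6]
width: 0.0216
grip_force: 59.8
```

```bash
python3 -c "
from h import *
go(d2w(0,-100),.084,3.5)
t=manip.capture('top')
for z in (.056,):
  q=proj(t,[[*d2w(0,185),z]])[0].astype(int)
  m=np.zeros(t['pixels'].shape[:2],np.uint8);g=t['pixels'].astype(int)
  sl=(slice(q[1]-12,q[1]+13),slice(q[0]-30,q[0]+22))
  print(q);print(g.min(2)[sl][:, ::1][4:22:2])
"
```

```text
t 19.57 pos [0.5951 0.0016 0.0846] drill [ -0.1 -99.6] tooly 3.2 q7 0.28 F [ -0.9 -13.5   3.6] w 0.022 | roll -0.006 shift [-0.0004  0.0001  0.0006]
[161 185]
[[129 130 128 130 130 131 133 133 130 134 142 149 151 153 153 153 156 158
  162 163 163 164 165 169 168 169 171 169 172 170 170 171 169 170 169 173
  174 175 174 176 175 176 174 159 129  84  52  41  42  46  41  39]
 [130 128 130 131 129 129 127 129 129 137 154 143 122 113 110 102  92 124
  161 170 175 180 178 176 176 183 186 186 186 185 182 181 180 177 174 176
  177 182 185 188 186 186 189 190 170 145 113  76  52  48  49  46]
 [131 133 128 129 132 131 133 129 130 139 151 146 149 148 126 102 116 175
  190 188 189 188 190 189 188 190 190 190 190 191 190 191 190 190 191 190
  190 191 191 190 189 191 192 187 169 158 150 145 134 112  70  45]
 [134 136 133 132 135 138 136 132 129 135 147 158 169 170 146 111 117 177
  192 191 189 189 190 189 188 190 189 189 189 191 190 192 190 190 191 190
  191 190 190 189 190 192 192 188 170 156 154 157 157 152 125 101]
 [134 135 135 134 134 135 134 133 129 134 148 136 121 111 104  93 116 178
  192 1
[... 294 characters left out ...]
0 193 191 192 194 189 173 159 157 157 156 158 159 158]
 [131 132 132 128 128 132 135 133 129 137 151 156 140 122 115 112 133 182
  195 193 194 193 194 194 192 193 195 193 192 193 192 191 192 192 190 191
  192 193 192 193 192 192 191 192 175 160 157 157 158 157 157 156]
 [133 134 133 132 132 134 134 134 134 133 148 171 175 176 175 171 170 169
  165 160 160 158 157 158 161 163 169 169 165 154 150 148 144 139 137 134
  136 136 138 149 154 155 156 158 157 155 155 155 155 155 155 155]
 [133 136 128 128 130 130 133 130 134 135 149 170 176 175 176 177 179 169
  119  88  94 107 137 147 124 117 148 162 169 175 178 177 177 176 176 174
  174 176 177 178 178 178 176 179 172 162 158 157 157 157 157 158]]
```

White strip (value about 190) borders the dark stop directly, at column 147 with no gap, and the push force is 13 N. It is home, so I'll withdraw the stick.

arm_command(
  moves="0 -0.004 0 0 0; 0 -0.01 0 0 0; 0 -0.02 0 0 0; 0 -0.025 0 0 0; 0 -0.025 0 0 0; 0 -0.025 0 0 0; 0 0 0 -0.03 0; 0 0 0 -0.04 0",
)

```text
time: 20.28
eef_pos: [0.5992, -0.1069, 0.1525]
tool_rot: [-0.002, 0.688, 0.726, -0.002]
wrist_force: [2.2, 1.3, -0.4]
width: 0.0212
grip_force: 59.1
```

arm_command(
  moves="0 0 0 -0.01 0.1; 0 0 0 0 0.1; 0 0 0 0 0; 0 0 0 0 0",
)

```text
time: 20.62
eef_pos: [0.601, -0.1048, 0.164]
tool_rot: [-0.0, 0.755, 0.656, -0.0]
wrist_force: [0.9, 0.5, -1.2]
width: 0.0215
grip_force: 59.3
```

```bash
python3 -c "
from h import *
go([.4366,.0417],.16,-8)
t=manip.capture('top')
g=t['pixels'].min(2);print(g[183:187,140:180])"
```

```text
t 20.62 pos [ 0.601  -0.1048  0.164 ] drill [  -0.7 -206.2] tooly -8.0 q7 0.25 F [ 0.9  0.5 -1.2] w 0.021 | roll 0.0 shift [ 0.1222 -0.1832  0.0041]
[[134 147 157 169 170 147 114 119 179 192 191 190 189 191 189 190 190 189
  190 190 189 190 191 192 191 191 190 190 191 191 190 190 192 193 189 169
  156 155 156 158]
 [137 146 148 146 145 124 102 114 178 192 190 191 191 189 190 191 189 190
  191 190 192 192 191 190 192 190 190 192 191 191 190 190 192 191 189 172
  155 156 155 159]
 [135 147 139 121 111 104  98 115 178 192 191 189 190 191 191 190 189 190
  189 191 190 191 190 191 192 191 190 192 191 193 192 191 192 193 190 173
  158 155 154 156]
 [133 146 139 115 102 103  98 118 178 192 191 189 191 190 190 189 191 191
  190 190 191 191 190 192 192 193 190 191 191 192 192 192 192 192 192 172
  158 155 158 158]]
```

arm_command(
  moves="0 0.0204 -0.0305 0 0; 0 0.0204 -0.0305 0 0; 0 0.0204 -0.0305 0 0; 0 0.0204 -0.0305 0 0; 0 0.0204 -0.0305 0 0; 0 0.0204 -0.0305 0 0; 0 0 0 0.03 0; 0 0 0 0 0",
)

```text
time: 21.33
eef_pos: [0.4351, 0.0445, 0.1318]
tool_rot: [-0.001, 0.753, 0.658, -0.001]
wrist_force: [-2.1, -0.0, -2.1]
width: 0.0214
grip_force: 59.3
```

arm_command(
  moves="0 0 0 0.03 0; 0 0 0 0.03 0; 0 0 0 0.02 0; 0 0 0 0.005 0; 0 0 0 0 0; 0 0 0 0 0",
)

```text
time: 21.83
eef_pos: [0.438, 0.0414, 0.0501]
tool_rot: [0.0, 0.756, 0.655, -0.0]
wrist_force: [0.3, -0.4, -0.5]
width: 0.0208
grip_force: 59.5
```

```bash
python3 -c "
from h import *
go([.4366,.0417],.0414,-8)"
```

```text
t 21.83 pos [0.438  0.0414 0.0501] drill [-154.4  -50.2] tooly -8.2 q7 0.11 F [ 0.3 -0.4 -0.5] w 0.021 | roll -0.004 shift [ 0.0001 -0.0014  0.0087]
```

arm_command(
  moves="0 0 0 0.005 0; 0 0 0 0.002 0; 0 0 0 0 0; 0 0 0 0.001 0; 0 0 0 0 0; 0 0 0 0 0",
)

```text
time: 22.33
eef_pos: [0.4375, 0.0423, 0.0415]
tool_rot: [0.0, 0.756, 0.655, 0.0]
wrist_force: [-0.7, 0.2, -0.4]
width: 0.0215
grip_force: 59.5
```

arm_command(
  moves="0 0 0 0.001 0; 0 0 0 0 0; 0 0 0 0 0",
)

```text
time: 22.58
eef_pos: [0.4378, 0.0423, 0.0412]
tool_rot: [0.0, 0.756, 0.655, 0.001]
wrist_force: [-5.4, -0.7, 29.6]
width: 0.0212
grip_force: 63.8
```

Stick is on the bench. I'll ease off, open, then rise.

arm_command(
  moves="0 0 0 -0.001 0; 0.5 0 0 0 0; 0.5 0 0 0 0; 0.5 0 0 0 0; 0.5 0 0 0 0; 0.5 0 0 -0.02 0; 0.5 0 0 -0.03 0; 0.5 0 0 -0.04 0",
)

```text
time: 23.25
eef_pos: [0.4362, 0.0418, 0.1309]
tool_rot: [-0.001, 0.756, 0.655, -0.002]
wrist_force: [-0.3, 1.3, 0.6]
width: 0.0426
grip_force: 0.0
```

arm_command(
  moves="0.5 0 0 -0.04 0; 0.5 0.04 0 -0.01 0; 0.5 0 -0.03 0 0; 0.5 -0.04 -0.01 0 0; 0.5 -0.04 0 0 0; 0.5 -0.04 0 0 0; 0.5 -0.04 0 0 0; 0.5 0 0 0 0",
)

```text
time: 23.92
eef_pos: [0.3792, -0.077, 0.1817]
tool_rot: [0.001, 0.758, 0.652, -0.0]
wrist_force: [-0.6, -0.1, 0.7]
width: 0.0426
grip_force: 0.0
```

```bash
python3 -c "
from h import *
go([.4366,.0417],.0414,-8)
s=manip.capture('side');t=manip.capture('top')
for n,z in (('stick_tip',.007),('stick_grip',.048),('lim_roller',.051),('used_center',.016)):
  for p in(s,t):
    for d in manip.spot_point(p,n)[:1]: print(n,d['score'],np.round(onz(p,d['pixel'],z),4))
a=manip.spot_point(s,'stick_grip');b=manip.spot_point(t,'stick_grip')
if a and b: print(tri(s,a[0]['pixel'],t,b[0]['pixel']))
a=manip.spot_point(s,'stick_tip');b=manip.spot_point(t,'stick_tip')
if a and b: print(tri(s,a[0]['pixel'],t,b[0]['pixel']))
print(d2w(-12,203),d2w(-23,213),t['pixels'].min(2)[183:186,142:180])
"
```

```text
t 23.92 pos [ 0.3792 -0.077   0.1817] drill [-220.3 -164.8] tooly -8.7 q7 0.19 F [-0.6 -0.1  0.7] w 0.043 | roll -0.011 shift [0.1257 0.0402 0.1402]
stick_tip 0.72 [0.4597 0.17   0.007 ]
stick_tip 0.59 [0.4631 0.1806 0.007 ]
stick_grip 0.64 [0.4321 0.0405 0.048 ]
stick_grip 0.8 [0.4257 0.0465 0.048 ]
lim_roller 0.38 [0.542  0.3017 0.051 ]
used_center 0.87 [0.4441 0.3021 0.016 ]
used_center 0.73 [0.4401 0.3103 0.016 ]
[0.42975573 0.04514652 0.04491981]
[ 0.46440899  0.18194338 -0.00292944]
[0.56454605 0.30287869] [0.55295224 0.31218371] [[154 165 167 142 107 111 173 188 185 185 185 186 183 184 184 185 184 185
  187 186 187 185 187 186 187 187 185 186 183 186 187 187 184 168 152 152
  151 154]
 [143 142 142 121 100 112 174 188 184 187 185 185 187 185 185 186 184 186
  185 186 188 188 185 185 187 187 188 186 186 187 187 189 186 166 152 151
  152 154]
 [133 117 110  99  91 113 173 186 187 185 185 185 185 187 185 186 186 187
  188 186 188 186 186 185 185 187 187 187 187 188 186 188 183 168 153 152
  151 152]]
```

```bash
python3 -c "
from h import *
print(manip.sign_off())"
```

```text
the job is handed in; nothing more can be done
None
```

I handed the job in at about 24 s of the 72 s: the switch was pushed over and let go, the white strip was fed home against the end stop with the push stick, and the stick was set back flat on the bench. The strip's contact with the stop and the stick's pose were checked in the camera images, but the switch being held tripped was not read directly and no verdict came back.

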